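# Put the warming plate back in service

### The arm

A 6-joint arm with a two-finger parallel gripper is mounted at the origin on a cart in front of the work surface, level with it; the furniture and walls round the work are solid. World frame = base frame: x ahead of the robot, y to its left, z up, the work surface at z = 0. Lengths are in m, angles in degrees, forces in N, time in s.
With the tool pointing down it reaches from about 0.325 to 0.775 m from the base axis. Payload 5.5 kg.
Tool frame: the origin (TCP) lies at the very end of the fingers, on their centre line; the grasp point (between the pads) lies 19 mm behind it (manip.grip_depth is the distance from the TCP to the grasp point, in m); z points along the fingers, y is the direction in which the jaws open and shut (so a half turn about z gives the same grasp; the last joint's range is limited). The gripper opens to 85 mm and grips with 20 to 120 N. Pads are 22 mm wide; open, the fingers measure 114 mm over their backs; the gripper's body (76 mm by 85 mm) begins 54 mm behind the grasp point. The pads swing forward as they close: fully open they stand 13 mm farther back than shut.
Start: joints at [68.199, 5.22, 70.514, -0, 104.267, -3.249], TCP at [0.191, 0.569, 0.193] pointing down, gripper open.
Joint ranges: [-164.24, 164.24], [-49.07, 125.15], [9.68, 141.18], [-86.29, 266.29], [3.28, 154.24], [-151.56, 151.56]. Speed limits (degrees/s): [147.25, 147.25, 172.46, 180, 180, 180].

### API

Orientations are given as [roll, pitch, yaw] about the fixed x, y, z axes, in that order (R = Rz(yaw) Ry(pitch) Rx(roll)).
In Python, from workcell import manip gives the robot as it stands.
- The arm moves only by the tool drive_tool, never from a script. Its arguments are lists of equal length, an entry for each row: "offset": the shift along the tool's x, y, z normalised to -1 to 1, where 1 is 1 m, a list of three; "twist": the turn, a rotation vector about the tool's x, y, z normalised to -1 to 1, where 1 is 30 degrees, a list of three. In form: {"offset": [[x, y, z], ...], "twist": [[rx, ry, rz], ...]}. A call has 1 to 20 rows; each row is the pose to reach, as a shift and turn from the pose commanded when the call began, along the tool's axes at that moment; what a row does not reach only later rows make up. A row lasts 1/10 s, in which the tool goes at most 50 mm and 8.59 degrees, less where a joint would pass 70% of its speed; a pose out of reach is approached as far as the arm can. A call with a number of a shift or a turn outside -1 to 1 is refused whole. A call with a gripper value outside its range is refused whole. "grip" is the closure, from -1 (fully open) to 1 (shut), set as the call begins (left out, the last holds). The fingers move at their own pace and stop on an object; the grip force is fixed at half the most. Time passes only in rows, so rows that repeat a pose let the fingers close. It gives the time, the measured TCP pose, the force and the opening at its end, in the units of the state.
- manip.read_state(): the state, without advancing time (a new reading comes with each control period).
- manip.snapshot(name): name is "scene" or "top"; returns the picture (420x560x3 uint8, red, green, blue); there is no depth.
- manip.camera_params(name): a dict with "fovy" (degrees; the focal length in pixels is half the picture's height over the tangent of half this angle, whatever the lens; pixels are square), "cx", "cy" (the principal point, pixels), "xyz" and "orientation" of the camera in the world. Camera axes: x right, y down, z forward; pixel columns grow to the right and rows downward; lengths in m; the calibration is good to about 2 mm. A picture is of the moment at which its call begins. camera_params takes no time and is no camera call.
- manip.hand_in(): hands the job in, once; it reports no verdict.
The state is a dict: "time": time; "qpos": joint angles; "qvel": joint speeds; "joint_efforts": joint torques, N m; "position": TCP position; "ee_rot": TCP orientation; "contact_force": force on the tool from outside, world axes, zero at the start; "moment": the same for the moment, N m; "grip_width": opening from 0.0 (shut) to 1.0 (fully open).
Only numpy, scipy, OpenCV 4.12 (cv2) and the standard library are available. Lean on these libraries where they do the work, as an engineer would, in place of code of your own. Each camera call takes 0.05 s, during which the arm holds its last target. There are 200 camera calls.

### The job

The small warming plate is back from cleaning and two of its parts lie on the worktop. First hang the price-card holder astride the rail at the back of the plate, let go of it and leave it hanging there; then turn the dial so that the flat in its hole matches the flat on the control shaft, push it fully home, and press it all the way in against the shaft's spring, which is how the plate is started. Finish while the gripper still holds the dial pressed in, and leave the other things on the counter where they stand.

Things in the scene. Friction and masses are not known exactly. Their poses are not given: they have to be found in the camera images.
- warmer: Fixed warming plate: low steel box on rubber feet, 250 mm deep (x), 210 wide (y), casing top 58 mm above the worktop, black glass (3 mm proud) on its rear two thirds. Origin: centre of its underside; x points to its back. On the bare steel strip along its front (-x side): the control shaft at x -85, y +30 mm with scale marks round it, and two pilot lamps.
- rail: Round steel bar, 10 mm thick, along the back of the warming plate and part of it (fixed). Origin: middle of the bar's axis, 118 mm above the worktop, 108 mm behind the warmer's centre; y along the bar, z up. Straight for 75 mm either way; at 85 mm it bends down to the casing. Free below it down to the glass, 57 mm under the axis.
- card_holder: Price-card holder: rigid saddle of folded steel sheet (upside-down U) with white, green-banded cards on both faces; both ways round alike. 26 mm over the faces (x), 64 long (y), 45 high, 90 g; inside 20 wide, 42 deep. Stands on its two lower edges. Origin: centre of its underside, z up. Hung, y lies along the bar, origin 37 mm under its axis. Pinch it across the faces.
- dial: Black dial, 60 g, standing on its underside: round skirt 46 mm across, 20 high, on it a bar grip 14 wide (y), 40 long (x), 20 high. White pointer line on the bar's +x end. Origin: centre of the underside, z up. In the underside a D-shaped hole on the axis, 16 mm deep, 14 across, its flat 2.9 mm from the axis on the +x (pointer) side; about 1 mm clear of the shaft. Fits one way, to 0.15 rad.
- pointer (a point): Outer end of the white pointer line, on top of the dial's bar: 20 mm from the axis along the dial's +x, 40 mm above its underside. It must end on the side of the shaft's flat.
- shaft_tip (a point): Top centre of the brass control shaft, 81 mm above the worktop unpressed: 12 mm thick, one flat 2 mm from the axis, 23 mm out of the casing, 1 mm chamfer. x points out through the flat, within 0.5 rad of the warmer's x; z up. It turns only stiffly. The black disc at its foot has a white line on the flat's side. A dial fully home has its underside 16 mm below this point.
- plunger (a joint): How far the sprung control shaft is pushed down into the casing: 0 = out, 0.005 m = fully in, at its stop. The spring takes about 3.6 N to start and 9.6 N fully in, and brings it back out when let go.
- timer: White kitchen timer, 70 x 70 x 20 mm, loose; leave it alone. Origin: centre of its underside.
- cheese_wedge: Pale yellow wedge of cheese, 121 x 82 x 47 mm, loose; leave it alone. Origin: centre of its underside.
- tub_dip: White lidded tub, 79 mm across, 50 mm high, loose; leave it alone. Origin: centre of its underside.
- price_card_box: Dark box of price cards, 71 x 104 x 59 mm, loose; leave it alone. Origin: centre of its underside.
Things that resemble listed ones, but are neither listed nor needed, are in the scene too. What is shaped like the card_holder but orange is not meant.

How it is judged (in metres and radians):
On the way, in this order (a step that is already met when the one before it is completed fails the run):
1. the card holder hangs astride the rail, let go (z of card_holder in the frame of rail between -0.042 and -0.03 m and x of card_holder in the frame of rail between -0.014 and 0.014 m and y of card_holder in the frame of rail between -0.06 and 0.06 m and angle between card_holder's own z axis and vertical below 0.35 rad and contact force between card_holder and rail above 0.2 N and contact force between the fingers and card_holder below 0.05 N and linear speed of card_holder below 0.03 m/s), for 0.3 s.
2. the dial is fully home on the shaft (z of dial in the frame of shaft_tip below -0.013 m and horizontal distance between dial and shaft_tip below 0.0025 m and angle between the x axis of dial and the x axis of shaft_tip, either way round below 0.35 rad and x of pointer in the frame of shaft_tip above 0.01 m and angle between dial's own z axis and vertical below 0.15 rad), for 0.2 s.
At the end, for the whole second after the job is handed in: Holder hangs free on the rail (origin 30-42 mm below the bar axis, within 14 mm across, 60 mm along; tilt < 0.35 rad; still, untouched). Dial home on the shaft (13+ mm below its tip, within 2.5 mm, 0.35 rad, pointer on the flat's side; tilt < 0.15) and held (over 2 N) pressed: shaft 3.5+ mm down (all of step 1 and all of step 2 and value of joint plunger above 0.0035 m and contact force between the fingers and dial above 2 N); the arm keeps its last pose, push and grip.
It fails at once if the timer is pushed away (distance of timer from where it was at the start of the episode above 0.03 m).
It fails at once if the cheese wedge is pushed away (distance of cheese_wedge from where it was at the start of the episode above 0.03 m).
It fails at once if the tub dip is pushed away (distance of tub_dip from where it was at the start of the episode above 0.03 m).
It fails at once if the price card box is pushed away (distance of price_card_box from where it was at the start of the episode above 0.03 m).
It also fails if it takes over 72 s, if anything falls off the work surface, if the arm or the gripper's body presses on something with over 40 N, if the wrist force passes 120 N, or if a joint passes its speed limit or range.

## Working session

There is one attempt and no reset: what is moved stays moved. The work goes in short steps, Python scripts to look and compute and a tool call to move; the robot and the scene stay as the last step left them, time stands still between calls to the robot, and variables do not carry over. Pictures are saved under pics/ and viewed, about 8 in all and at most 12, crops included, and the job is handed in when it is done.

Besides the shell and the picture viewer there is one more tool, called as a command line: name --argument value ..., lists and objects as JSON in quotes. drive_tool: Moves the arm, as the interface text tells. Scaled input: -1 to 1 covers 1 m each way for a shift and 30 degrees each way for a turn. Its arguments: {"type":"object","properties":{"offset":{"type":"array"},"twist":{"type":"array"},"grip":{"type":"number"}},"required":["offset","twist"]}

```bash
mkdir -p pics; cat > h.py <<'E'
import numpy as np, cv2
from scipy.spatial.transform import Rotation as R
from workcell import manip
def cam(n):
    p=manip.camera_params(n); f=210/np.tan(np.radians(p["fovy"])/2)
    return p,f,np.array(p["xyz"]),R.from_euler("xyz",p["orientation"],degrees=True).as_matrix()
def ray(n,u,v,c=None):
    p,f,o,M=c or cam(n); return o,M@np.array([(u-p["cx"])/f,(v-p["cy"])/f,1])
def plane(n,u,v,z,c=None):
    o,d=ray(n,u,v,c); return o+d*(z-o[2])/d[2]
def proj(n,P,c=None):
    p,f,o,M=c or cam(n); q=M.T@(np.array(P)-o); return np.array([p["cx"]+f*q[0]/q[2],p["cy"]+f*q[1]/q[2]])
def tri(r1,r2):
    A=[];b=[]
    for o,d in (r1,r2):
        d=d/np.linalg.norm(d);Q=np.eye(3)-np.outer(d,d);A.append(Q);b.append(Q@o)
    return np.linalg.lstsq(np.vstack(A),np.hstack(b),rcond=None)[0]
def snap(n,name):
    im=manip.snapshot(n)[:,:,::-1].copy(); cv2.imwrite(f"pics/{name}.png",im); return im
E
python3 - <<'E'
from h import *
print(manip.read_state())
for n in("scene","top"):
    snap(n,n+"0"); print(manip.camera_params(n))
E
```

```text
{'time': 0.0, 'qpos': array([ 6.81990273e+01,  5.26392696e+00,  7.05829765e+01, -8.56288855e-04,
        1.04266561e+02, -3.24762886e+00]), 'qvel': array([ 0.05203804,  0.05668593, -0.01935008,  0.04562448,  0.00998686,
       -0.01794041]), 'joint_efforts': array([-1.72733737e-03, -4.58745003e+01, -4.18013871e+01, -1.64427743e-04,
        1.18932570e-02,  2.94222809e-05]), 'position': array([0.19077439, 0.56848129, 0.19183158]), 'ee_rot': array([-1.79886670e+02, -5.59898611e-03,  1.61446440e+02]), 'contact_force': array([ 0.00762819, -0.10188552,  0.25222883]), 'moment': array([-0.0321572 ,  0.09230046, -0.03402406]), 'grip_width': 1.0009056840241852}
{'fovy': 46.183186065491896, 'cx': 281.6047713017263, 'cy': 208.50809393937496, 'xyz': array([-0.2758051 , -1.31496716,  0.80572724]), 'orientation': array([-114.89460885,   -1.00556453,  -32.77615433])}
{'fovy': 57.27799219853776, 'cx': 274.0639737318118, 'cy': 210.71329283367993, 'xyz': array([ 0.30522768, -0.09083782,  1.36120951]), 'orientation': array([-1.68431085e+02,  2.25699718e-02, -8.93817867e+01])}
```

View pics/scene0.png

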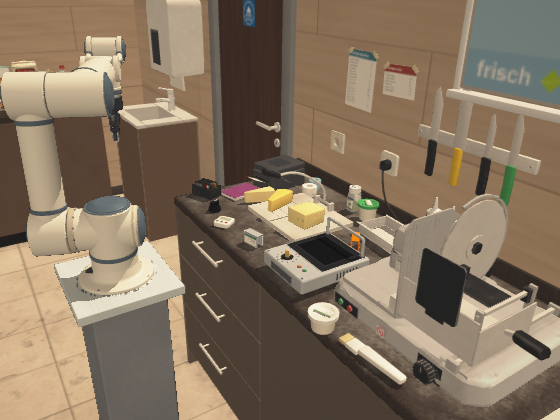

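View pics/top0.png

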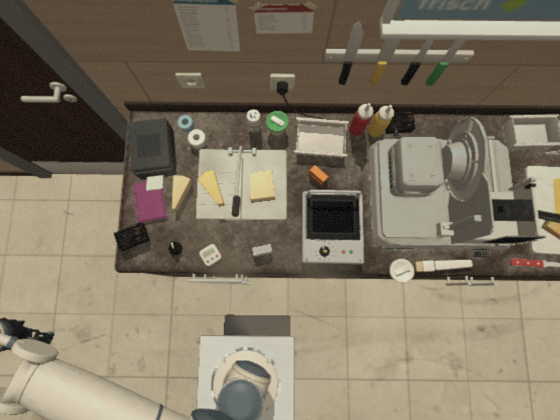

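```bash
python3 - <<'E'
import cv2,numpy as np
t=cv2.imread("pics/top0.png");s=cv2.imread("pics/scene0.png")
a=cv2.resize(t[180:270,110:280],(800,424),interpolation=cv2.INTER_CUBIC)  # x4.706
cv2.imwrite("pics/c1.png",a)
b=cv2.resize(s[170:300,180:380],(800,520),interpolation=cv2.INTER_CUBIC) #x4
cv2.imwrite("pics/c2.png",b)
c=cv2.resize(t[160:270,285:375],(491,600),interpolation=cv2.INTER_CUBIC) #x5.4545
cv2.imwrite("pics/c3.png",c)
E
```

```text
(no output)
```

View pics/c1.png

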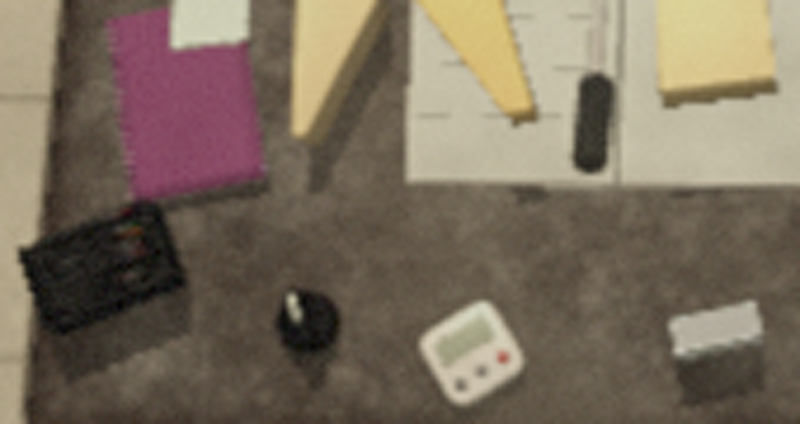

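View pics/c2.png

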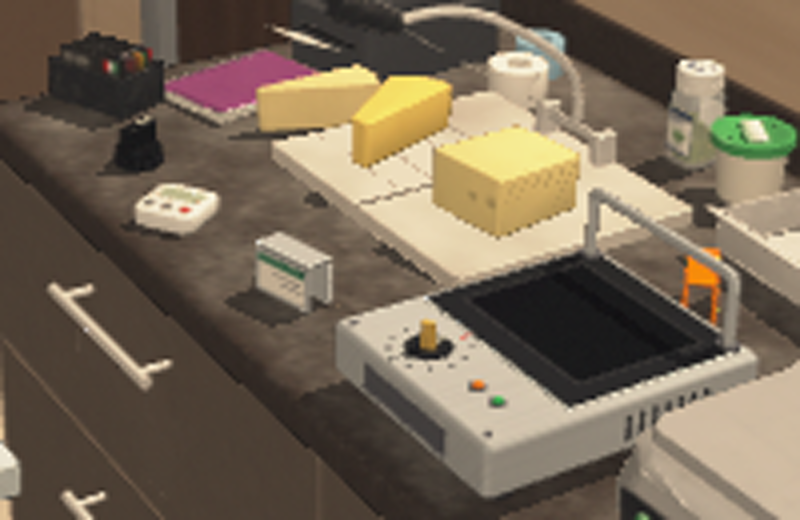

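View pics/c3.png

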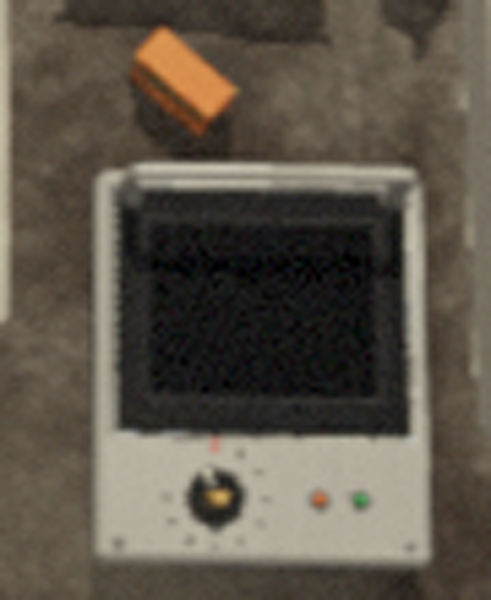

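Candidates: the holder is the white/green saddle at top (262,252) / scene (252,238); the orange saddle at top (318,175) is not meant. The dial is the black round part with a white line at top (175,247); the slicer knob at scene (425,372) is mounted, so it is not meant. The crops confirm both: the holder has a white top and green band, and the dial has a bar and a pointer. The warmer shows a brass shaft at top (325,251), and the white line on its disc points back and slightly left.

```bash
cat > m.py <<'E'
from h import *
t=cv2.imread("pics/top0.png");s=cv2.imread("pics/scene0.png")
ct,cs=cam("top"),cam("scene")
def cen(im,box,f,up=8):
    x0,y0,x1,y1=box; c=cv2.resize(im[y0:y1,x0:x1],None,fx=up,fy=up,interpolation=cv2.INTER_CUBIC).astype(int)
    b,g,r=c[...,0],c[...,1],c[...,2]; m=f(b,g,r).astype(np.uint8)
    n,l,st,ce=cv2.connectedComponentsWithStats(m); k=1+np.argmax(st[1:,4]); cnt=cv2.findContours((l==k).astype(np.uint8),0,1)[0][0].reshape(-1,2)
    full=lambda q:(np.asarray(q)+.5)/up-.5+np.array([x0,y0])
    return full(ce[k]),full(cnt),st[k,4]/up**2
E
python3 - <<'E'
from m import *
P=np.set_printoptions(precision=4,suppress=True)
# warmer casing top quad (light steel), top view
x,cn,a=cen(t,(295,180,372,270),lambda b,g,r:(r+g+b>390))
rect=cv2.minAreaRect(cn.astype(np.float32)); print("casing rect",rect,a)
for p in cv2.boxPoints(rect): print(plane("top",*p,.058,ct))
# shaft
brt=lambda b,g,r:(r-b>55)&(r>110)
x,cn,a=cen(t,(316,240,334,262),brt); print("brass top",x,a,cn.min(0),cn.max(0))
y,cn2,a2=cen(s,(275,240,300,262),brt); print("brass scene",y,a2,cn2.min(0),cn2.max(0))
print("shaft tri centroid",tri(ray("top",*x,ct),ray("scene",*y,cs)),"on z .0695/.081",plane("top",*x,.0695,ct),plane("top",*x,.081,ct),plane("scene",*y,.0695,cs))
dk=lambda b,g,r:(r+g+b<200)
x,cn,a=cen(t,(314,242,336,258),dk); h=cv2.convexHull(cn.astype(np.float32)); e=cv2.fitEllipse(h); print("disc top",e,plane("top",*e[0],.06,ct))
y,cn,a=cen(s,(275,246,300,264),dk); h=cv2.convexHull(cn.astype(np.float32)); e=cv2.fitEllipse(h); print("disc scene",e,plane("scene",*e[0],.06,cs))
# white line on disc
x,cn,a=cen(t,(319,243,327,249),lambda b,g,r:(r+g+b>330)&(r-b<60)&(r<230)); print("line",x,a,cn.min(0),cn.max(0),plane("top",*x,.06,ct))
# holder top
wt=lambda b,g,r:(r+g+b>440)
x,cn,a=cen(t,(245,238,278,270),wt); rc=cv2.minAreaRect(cn.astype(np.float32)); print("holder",x,a,rc)
for p in cv2.boxPoints(rc): print(plane("top",*p,.045,ct))
print("c",plane("top",*rc[0],.045,ct))
# dial
x,cn,a=cen(t,(164,238,186,258),dk); print("dial dark",x,a,cn.min(0),cn.max(0),plane("top",*x,.02,ct))
x,cn,a=cen(t,(168,240,177,250),lambda b,g,r:(r+g+b>260)); rc=cv2.minAreaRect(cn.astype(np.float32));print("pointer",x,a,rc,[plane("top",*p,.04,ct)[:2] for p in cv2.boxPoints(rc)],plane("top",*x,.04,ct))
# rail ends in scene c2: (597,190),(738,268); 
for q in((597,190),(738,270)): print("rail",plane("scene",180+q[0]/4,170+q[1]/4,.123,cs))
c=cv2.resize(t[236:262,160:190],(360,312),interpolation=cv2.INTER_CUBIC)
d=cv2.resize(t[238:264,310:340],(360,312),interpolation=cv2.INTER_CUBIC)
e=cv2.resize(s[190:220,200:230],(312,312),interpolation=cv2.INTER_CUBIC);f=cv2.resize(s[240:270,273:303],(312,312),interpolation=cv2.INTER_CUBIC)
cv2.imwrite("pics/c4.png",np.vstack([np.hstack([c,d]),np.hstack([e,f,np.zeros((312,96,3),np.uint8)])])[:600])
E
```

```text
casing rect ((332.6875, 226.625), (71.625, 61.0), 90.0) 1517.96875
[ 0.644 -0.185  0.058]
[ 0.6463 -0.3982  0.058 ]
[ 0.3975 -0.3894  0.058 ]
[ 0.3953 -0.184   0.058 ]
brass top [324.7747 250.6493] 9.515625 [322.6875 249.3125] [326.6875 252.0625]
brass scene [286.6868 252.9237] 30.59375 [284.4375 249.0625] [288.8125 256.9375]
shaft tri centroid [ 0.4356 -0.2597  0.0699] on z .0695/.081 [ 0.4346 -0.2592  0.0695] [ 0.4335 -0.2577  0.081 ] [ 0.4371 -0.2595  0.0695]
disc top ((324.06878662109375, 251.01705932617188), (9.280864715576172, 9.547767639160156), 169.28697204589844) [ 0.4343 -0.258   0.06  ]
disc scene ((295.2762756347656, 246.78355407714844), (7.777688026428223, 18.820816040039062), 134.62451171875) [ 0.4898 -0.228   0.06  ]
line [322.1261 244.889 ] 36.265625 [318.5625 242.5625] [326.4375 248.4375] [ 0.455  -0.2517  0.06  ]
holder [261.5907 249.1357] 132.203125 ((261.5216064453125, 249.18270874023438), (7.825160503387451, 18.92511749267578), 77.52488708496094)
[ 0.4455 -0.0113  0.045 ]
[ 0.4602 -0.0744  0.045 ]
[ 0.434  -0.0805  0.045 ]
[ 0.4194 -0.0176  0.045 ]
c [ 0.4398 -0.0459  0.045 ]
dial dark [175.1873 249.3714] 187.671875 [167.1875 239.8125] [182.1875 257.4375] [0.4384 0.2561 0.02  ]
pointer [171.9091 244.5777] 13.46875 ((171.9327850341797, 244.6445770263672), (6.164999961853027, 2.5450000762939453), 73.73979187011719) [array([0.4615, 0.2709]), array([0.4641, 0.2626]), array([0.4437, 0.2554]), array([0.4411, 0.2637])] [0.4528 0.2632 0.04  ]
rail [ 0.6246 -0.2187  0.123 ]
rail [ 0.6312 -0.3789  0.123 ]
```

View pics/c4.png

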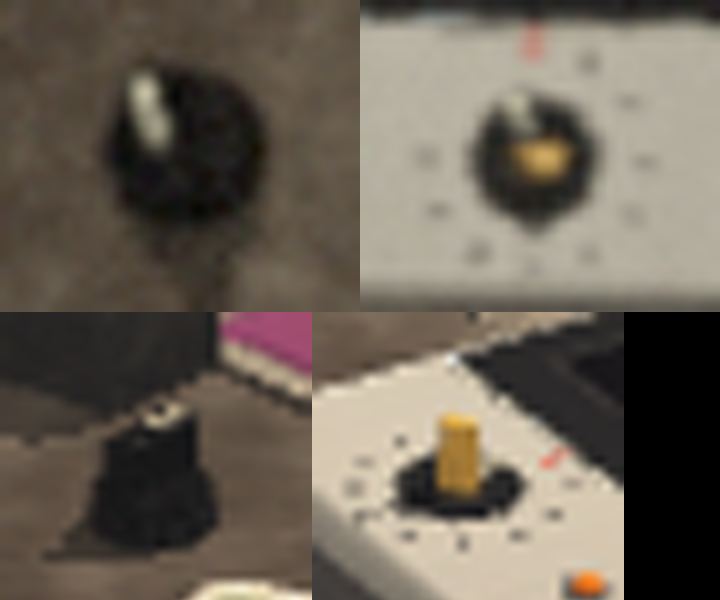

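```bash
python3 - <<'E'
from m import *
np.set_printoptions(precision=4,suppress=True)
T=lambda a,b:tri(ray("top",*a,ct),ray("scene",*b,cs))
print("holder top",T((261.52,249.18),(253.5,232.5)))
S=lambda u,v:(273+(u-312)/10.4-.5,240+(v-312)/10.4-.5)
Q=lambda u,v:(310+(u-360)/12-.5,238+v/12-.5)
D=lambda u,v:(160+u/12-.5,236+v/12-.5)
E=lambda u,v:(200+u/10.4-.5,190+(v-312)/10.4-.5)
print("disc scene",plane("scene",*S(460,485),.06,cs),"tip scene",plane("scene",*S(457,421),.081,cs))
print("tip tri",T(Q(545,157),S(457,421)),"tip top plane",plane("top",*Q(545,157),.081,ct))
a,b=plane("top",*Q(513,98),.06,ct),plane("top",*Q(527,127),.06,ct);c=plane("top",*Q(537,160),.06,ct)
for d in(a-b,a-c):print("flat yaw",np.degrees(np.arctan2(d[1],d[0])))
print("pointer outer tri",T(D(140,78),E(182,408)),"dial base scene axis",plane("scene",*E(155,525),.0,cs))
for u,v,z in((267,150,0),(107,150,.02),(185,222,0)):print("skirt",plane("top",*D(u,v),z,ct))
print("mask skirt edges",plane("top",182.4,249,0,ct))
C=lambda u,v:(285+u/5.4545-.5,160+v/5.4545-.5)
for u,v in((125,171),(405,174)):print("rail top",plane("top",*C(u,v),.123,ct))
for u,v in((95,562),(430,562),(418,175),(97,175)):print("case",plane("top",*C(u,v),.058,ct))
# tool moves to above holder
st=manip.read_state();p=st["position"];Rm=R.from_euler("xyz",st["ee_rot"],degrees=True).as_matrix();print(Rm)
print("move to holder", Rm.T@(np.array([.440,-.0459,.15])-p))
E
```

```text
holder top [ 0.4424 -0.0469  0.0405]
disc scene [ 0.436  -0.2618  0.06  ] tip scene [ 0.4349 -0.2611  0.081 ]
tip tri [ 0.4349 -0.2589  0.0797] tip top plane [ 0.4337 -0.2582  0.081 ]
flat yaw 25.15915598143597
flat yaw 20.47466294212145
pointer outer tri [0.4624 0.2659 0.0405] dial base scene axis [0.4466 0.2576 0.    ]
skirt [0.4455 0.2383 0.    ]
skirt [0.4429 0.28   0.02  ]
skirt [0.424  0.2612 0.    ]
mask skirt edges [0.442  0.2358 0.    ]
rail top [ 0.6272 -0.1977  0.123 ]
rail top [ 0.6271 -0.3681  0.123 ]
case [ 0.3949 -0.1831  0.058 ]
case [ 0.3972 -0.3898  0.058 ]
case [ 0.6435 -0.391   0.058 ]
case [ 0.6413 -0.1853  0.058 ]
[[-0.948   0.3182 -0.0007]
 [ 0.3182  0.948  -0.0016]
 [ 0.0001 -0.0018 -1.    ]]
move to holder [-0.4318 -0.5031  0.0428]
```

drive_tool --offset '[[-0.432,-0.503,0.02],[-0.432,-0.503,0.02],[-0.432,-0.503,0.02],[-0.432,-0.503,0.02],[-0.432,-0.503,0.02],[-0.432,-0.503,0.02],[-0.432,-0.503,0.02],[-0.432,-0.503,0.02],[-0.432,-0.503,0.02],[-0.432,-0.503,0.02],[-0.432,-0.503,0.02],[-0.432,-0.503,0.02],[-0.432,-0.503,0.02],[-0.432,-0.503,0.02],[-0.432,-0.503,0.02],[-0.432,-0.503,0.02],[-0.432,-0.503,0.02],[-0.432,-0.503,0.02]]' --twist '[[0,0,1],[0,0,1],[0,0,1],[0,0,1],[0,0,1],[0,0,1],[0,0,1],[0,0,1],[0,0,1],[0,0,1],[0,0,1],[0,0,1],[0,0,1],[0,0,1],[0,0,1],[0,0,1],[0,0,1],[0,0,1]]' --grip -1

```text
time: 1.9
position: [0.4403, -0.0441, 0.1733]
ee_rot: [180.0, 0.0, 131.6]
contact_force: [-0.9, 0.1, 0.4]
grip_width: 0.996
```

drive_tool --offset '[[0,0,0],[0,0,0],[0,0,0],[0,0,0],[0,0,0],[0,0,0]]' --twist '[[0,0,0.943],[0,0,0.943],[0,0,0.943],[0,0,0.943],[0,0,0.943],[0,0,0.943]]'

```text
time: 2.5
position: [0.4404, -0.0448, 0.1732]
ee_rot: [180.0, 0.0, 103.3]
contact_force: [0.1, -0.1, -0.0]
grip_width: 0.999
```

drive_tool --offset '[[-0.002,0,0.05],[-0.002,0,0.1],[-0.002,0,0.13],[-0.002,0,0.15],[-0.002,0,0.158],[-0.002,0,0.158],[-0.002,0,0.158]]' --twist '[[0,0,0],[0,0,0],[0,0,0],[0,0,0],[0,0,0],[0,0,0],[0,0,0]]'

```text
time: 3.2
position: [0.4417, -0.0474, 0.0164]
ee_rot: [179.9, 0.0, 103.2]
contact_force: [-0.3, 1.1, -0.5]
grip_width: 1.001
```

drive_tool --offset '[[0,0,0],[0,0,0],[0,0,0],[0,0,0],[0,0,0],[0,0,0],[0,0,0],[0,0,0],[0,0,0],[0,0,0]]' --twist '[[0,0,0],[0,0,0],[0,0,0],[0,0,0],[0,0,0],[0,0,0],[0,0,0],[0,0,0],[0,0,0],[0,0,0]]' --grip 1

```text
time: 4.2
position: [0.4409, -0.0474, 0.015]
ee_rot: [-180.0, -0.0, 103.2]
contact_force: [0.1, 0.1, 0.1]
grip_width: 0.002
```

drive_tool --offset '[[0,0,-0.03],[0,0,-0.08],[0,0,-0.13],[0,0,-0.18],[0,0,-0.19],[0,0,-0.19]]' --twist '[[0,0,0],[0,0,0],[0,0,0],[0,0,0.2],[0,0,0.44],[0,0,0.44]]'

```text
time: 4.8
position: [0.4421, -0.0476, 0.208]
ee_rot: [179.7, 0.1, 89.9]
contact_force: [-0.3, -1.0, -0.4]
grip_width: -0.002
```

The gripper shut completely, so it missed the holder. I'll look.

```bash
python3 - <<'E'
from h import *
t=snap("top","top1");s=snap("scene","scene1")
a=cv2.resize(t[190:280,190:310],(520,390),interpolation=cv2.INTER_CUBIC)
b=cv2.resize(s[150:270,200:320],(390,390),interpolation=cv2.INTER_CUBIC)[:, :270]
cv2.imwrite("pics/c5.png",np.hstack([a,b]))
print(proj("top",[.441,-.0475,.208]),proj("scene",[.441,-.0475,.208]))
E
```

```text
[260.30019336 243.21875217] [252.12451401 186.17524511]
```

View pics/c5.png

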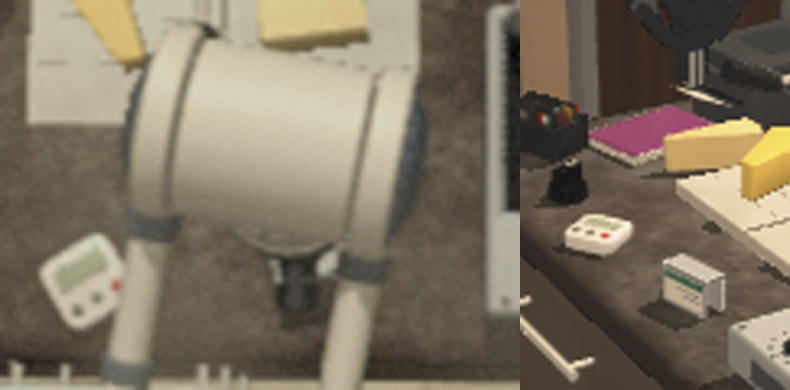

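```bash
python3 - <<'E'
from h import *
s=cv2.imread("pics/scene1.png")
cv2.imwrite("pics/c6.png",cv2.resize(s[40:300,20:330],(716,600),interpolation=cv2.INTER_CUBIC))
print(manip.read_state())
for z in(0,.1): print(proj("top",[0,0,z]),proj("scene",[0,0,z]))
print(proj("top",[.441,-.0475,.3]),proj("scene",[.441,-.0475,.3]))
for z in (.2,.22,.24):print(plane("scene",254,180,z))
E
```

```text
{'time': 4.9, 'qpos': array([-1.05349610e+01, -1.87505369e+01,  9.15192278e+01, -5.89420659e-04,
        1.07301965e+02, -1.06795886e+01]), 'qvel': array([-0.06152488,  0.52107065,  1.99634499,  0.00528846,  0.00588138,
       -0.05436126]), 'joint_efforts': array([ 2.17890681e-02, -2.88360178e+01, -4.34963429e+01, -1.95873672e-04,
        3.60958488e-02,  1.52844801e-01]), 'position': array([ 0.44066518, -0.04737146,  0.20391899]), 'ee_rot': array([-1.79930464e+02, -1.25404809e-02,  9.01444451e+01]), 'contact_force': array([-0.41053681, -0.84537917, -0.82719142]), 'moment': array([ 0.0186646 ,  0.04636948, -0.04591757]), 'grip_width': -0.0008988125493693921}
[245.78334194 383.26914224] [116.50899061 273.62151044]
[243.41170024 391.09566903] [112.25962453 244.33683993]
[259.12447288 239.31505154] [251.89831248 158.7652507 ]
[0.48274618 0.01331041 0.2       ]
[ 0.45770021 -0.03054688  0.22      ]
[ 0.43265424 -0.07440416  0.24      ]
```

View pics/c6.png

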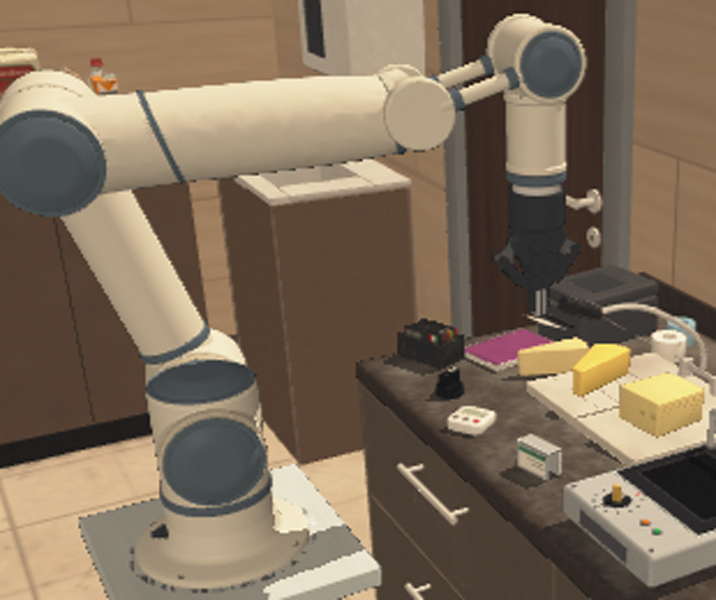

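```bash
python3 - <<'E'
from m import *
s1=cv2.imread("pics/scene1.png")
d=np.abs(s1.astype(int)-s).sum(2)
print("arm diff rows:",[(v,[int(u) for u in (np.where(d[v,235:275]>60)[0]+235)[[0,-1]]]) for v in range(150,195) if (d[v,235:275]>60).any()])
print("holder diff",d[222:255,235:272].mean(),d[222:255,235:272].max())
wt=lambda b,g,r:(r+g+b>440)
for im in(s,s1):print(cen(im,(240,225,268,255),wt)[0])
for z in (0,.2,.22,.25,.3,.35):print(z,proj("scene",[.441,-.0475,z]))
E
```

```text
arm diff rows: [(150, [235, 241]), (151, [235, 241]), (152, [235, 241]), (153, [241, 241]), (160, [263, 263]), (161, [259, 262]), (162, [255, 261]), (163, [255, 258]), (164, [257, 257]), (165, [255, 257]), (166, [252, 256]), (167, [252, 256]), (168, [252, 256]), (169, [252, 255]), (170, [252, 257]), (171, [252, 257]), (172, [252, 256]), (173, [252, 256]), (174, [252, 255]), (175, [250, 255]), (176, [251, 253]), (189, [253, 253])]
holder diff 4.542997542997543 11
[252.9943613  231.99607399]
[252.99947994 232.00094677]
0 [252.59695944 243.42386915]
0.2 [252.1436574  188.49494746]
0.22 [252.09564443 182.67697071]
0.25 [252.02264839 173.83166738]
0.3 [251.89831248 158.7652507 ]
0.35 [251.77051057 143.27884057]
```

drive_tool --offset '[[0.05,0,0],[0.082,0,0.03],[0.082,0,0.08],[0.082,0,0.13],[0.082,0,0.17],[0.082,0,0.175],[0.082,0,0.175]]' --twist '[[0,0,0],[0,0,0],[0,0,0],[0,0,0],[0,0,0],[0,0,0],[0,0,0]]'

```text
time: 5.6
position: [0.4392, 0.0345, 0.0281]
ee_rot: [-179.7, 0.0, 90.0]
contact_force: [0.8, 0.1, 0.2]
grip_width: -0.0
```

```bash
python3 - <<'E'
from m import *
s1=snap("scene","scene2");t1=snap("top","top2");p=manip.read_state()["position"]
print(p,proj("scene",p),proj("top",p),"ground below",proj("scene",[p[0],p[1],0]))
d=np.abs(s1.astype(int)-s).sum(2)
print([(v,[int(u) for u in (np.where(d[v,215:255]>60)[0]+215)[[0,-1]]]) for v in range(190,245) if (d[v,215:255]>60).any()])
a=cv2.resize(s1[170:260,190:290],(500,450),interpolation=cv2.INTER_CUBIC);b=cv2.resize(t1[190:280,210:270],(300,450),interpolation=cv2.INTER_CUBIC)
cv2.imwrite("pics/c7.png",np.hstack([a,b]))
E
```

```text
[0.4420091  0.03448908 0.03198024] [241.03138735 225.40197569] [238.40756871 248.6660873 ] ground below [241.18819561 233.5761064 ]
[(190, [228, 254]), (191, [228, 254]), (192, [227, 254]), (193, [227, 254]), (194, [223, 254]), (195, [222, 254]), (196, [225, 254]), (197, [223, 254]), (198, [224, 253]), (199, [225, 253]), (200, [226, 252]), (201, [227, 251]), (202, [228, 251]), (203, [229, 247]), (204, [230, 247]), (205, [231, 246]), (206, [232, 245]), (207, [233, 244]), (208, [236, 244]), (209, [236, 244]), (210, [236, 244]), (211, [236, 244]), (212, [236, 243]), (213, [236, 244]), (214, [236, 244]), (215, [237, 243]), (216, [238, 243]), (217, [239, 241]), (237, [227, 228]), (238, [223, 229]), (239, [223, 230]), (240, [224, 227]), (241, [226, 227])]
```

View pics/c7.png

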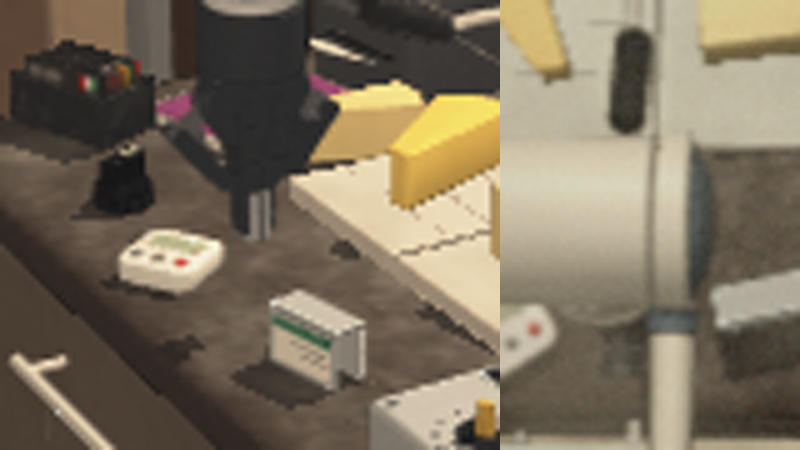

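```bash
python3 - <<'E'
from m import *
np.set_printoptions(precision=4,suppress=True)
g=plane("top",262.9,263.3,0,ct)      # shadow of near top edge centre of holder
e=np.array([.4411,-.0464,0])-.013*np.array([np.cos(np.radians(13.1)),np.sin(np.radians(13.1)),0])
k=(g-e)/.045;print("shadow shift per m height",k)
sh=plane("scene",225,239.4,0,cs)
for z in(.03,.045,.06,.07):print(z,"tip from scene",plane("scene",240,217.5,z,cs),"from shadow",sh-k*z)
E
```

```text
shadow shift per m height [-0.7481 -0.0166  0.    ]
0.03 tip from scene [0.4706 0.095  0.03  ] from shadow [0.3969 0.0259 0.    ]
0.045 tip from scene [0.4562 0.0677 0.045 ] from shadow [0.4081 0.0261 0.    ]
0.06 tip from scene [0.4417 0.0404 0.06  ] from shadow [0.4193 0.0264 0.    ]
0.07 tip from scene [0.4321 0.0223 0.07  ] from shadow [0.4268 0.0265 0.    ]
```

drive_tool --offset '[[0,0,0.005],[0,0,0.01],[0,0,0.015],[0,0,0.018],[0,0,0.018]]' --twist '[[0,0,0],[0,0,0],[0,0,0],[0,0,0],[0,0,0]]'

```text
time: 6.2
position: [0.4405, 0.0346, 0.0114]
ee_rot: [-179.9, 0.0, 90.0]
contact_force: [0.2, -0.8, 1.2]
grip_width: -0.0
```

Picture and shadow agree: the real fingertips stand about 30 mm higher than the state reports, while x and y are fine. I'll confirm it by touching the worktop.

drive_tool --offset '[[0,0,0.005],[0,0,0.01],[0,0,0.015],[0,0,0.02],[0,0,0.022],[0,0,0.022]]' --twist '[[0,0,0],[0,0,0],[0,0,0],[0,0,0],[0,0,0],[0,0,0]]'

```text
time: 6.8
position: [0.4406, 0.0346, -0.0106]
ee_rot: [-179.9, -0.0, 90.0]
contact_force: [-0.6, -0.6, -1.1]
grip_width: -0.0
```

drive_tool --offset '[[0,0,0.002],[0,0,0.004],[0,0,0.006],[0,0,0.007],[0,0,0.007]]' --twist '[[0,0,0],[0,0,0],[0,0,0],[0,0,0],[0,0,0]]'

```text
time: 7.3
position: [0.4408, 0.0346, -0.0172]
ee_rot: [-180.0, -0.0, 90.0]
contact_force: [-0.0, 0.4, -0.6]
grip_width: -0.001
```

```bash
python3 - <<'E'
from m import *
s1=snap("scene","scene3");st=manip.read_state();p=st["position"]
print(p,st["contact_force"])
d=np.abs(s1.astype(int)-s).sum(2)
print([(v,[int(u) for u in (np.where(d[v,232:250]>60)[0]+232)[[0,-1]]]) for v in range(218,240) if (d[v,232:250]>60).any()], [proj("scene",[p[0],p[1],z])[1] for z in(0,.01,.02)])
E
```

```text
[ 0.44086187  0.03456396 -0.01710387] [ 0.05959878 -0.35983932 -0.63894443]
[(218, [232, 245]), (219, [234, 245]), (220, [236, 245]), (221, [237, 245]), (222, [237, 245]), (223, [237, 245]), (224, [237, 245]), (225, [237, 245]), (226, [237, 245]), (227, [238, 243]), (228, [239, 244]), (229, [240, 241]), (234, [236, 237]), (235, [232, 238]), (236, [232, 239]), (237, [232, 236]), (238, [232, 237]), (239, [232, 233])] [np.float64(233.64631392318586), np.float64(231.10351354360597), np.float64(228.54820264466133)]
```

drive_tool --offset '[[0,0,0.003],[0,0,0.006],[0,0,0.009],[0,0,0.011],[0,0,0.012],[0,0,0.012]]' --twist '[[0,0,0],[0,0,0],[0,0,0],[0,0,0],[0,0,0],[0,0,0]]'

```text
time: 7.95
position: [0.4408, 0.0346, -0.0293]
ee_rot: [-180.0, -0.0, 90.0]
contact_force: [-0.4, 0.6, -0.3]
grip_width: -0.004
```

drive_tool --offset '[[0,0,0.001],[0,0,0.002],[0,0,0.003],[0,0,0.003]]' --twist '[[0,0,0],[0,0,0],[0,0,0],[0,0,0]]'

```text
time: 8.35
position: [0.4409, 0.0346, -0.0322]
ee_rot: [-180.0, 0.0, 90.0]
contact_force: [-0.2, -0.5, 0.6]
grip_width: -0.001
```

drive_tool --offset '[[0,0,0.001],[0,0,0.002],[0,0,0.003],[0,0,0.003]]' --twist '[[0,0,0],[0,0,0],[0,0,0],[0,0,0]]'

```text
time: 8.75
position: [0.4408, 0.0346, -0.0352]
ee_rot: [-180.0, 0.0, 90.0]
contact_force: [-1.1, 0.7, -0.3]
grip_width: -0.001
```

drive_tool --offset '[[0,0,0.001],[0,0,0.002],[0,0,0.003],[0,0,0.003]]' --twist '[[0,0,0],[0,0,0],[0,0,0],[0,0,0]]'

```text
time: 9.15
position: [0.4409, 0.0346, -0.0381]
ee_rot: [-180.0, 0.0, 90.0]
contact_force: [0.4, -0.5, 0.4]
grip_width: 0.004
```

```bash
python3 - <<'E'
from m import *
s1=snap("scene","scene4");st=manip.read_state();p=st["position"]
print(p,st["contact_force"])
d=np.abs(s1.astype(int)-s).sum(2)
print([(v,[int(u) for u in (np.where(d[v,230:250]>60)[0]+230)[[0,-1]]]) for v in range(222,242) if (d[v,230:250]>60).any()], [proj("scene",[p[0],p[1],z])[1] for z in(0,.01,.02)])
E
```

```text
[ 0.44088861  0.03455694 -0.03809152] [ 0.13607012 -0.65929095 -0.1191192 ]
[(222, [231, 249]), (223, [232, 246]), (224, [234, 245]), (225, [235, 245]), (226, [237, 245]), (227, [237, 245]), (228, [237, 243]), (229, [237, 245]), (230, [237, 241]), (231, [237, 241]), (232, [237, 243]), (233, [238, 243]), (234, [235, 241]), (235, [232, 242]), (236, [230, 241]), (237, [230, 239]), (238, [230, 236]), (239, [230, 234]), (240, [230, 231])] [np.float64(233.64528298305265), np.float64(231.10249189555853), np.float64(228.54719039272314)]
```

drive_tool --offset '[[0,0,0.001],[0,0,0.002],[0,0,0.003],[0,0,0.003]]' --twist '[[0,0,0],[0,0,0],[0,0,0],[0,0,0]]'

```text
time: 9.6
position: [0.4411, 0.0346, -0.0383]
ee_rot: [180.0, 0.0, 90.0]
contact_force: [-8.4, -0.6, 17.1]
grip_width: -0.001
```

Contact at reported z ≈ -0.038, so real height = reported + 38 mm. I'll grasp again with this correction.

drive_tool --offset '[[0,0,-0.05],[0,0,-0.1],[-0.03,0,-0.11],[-0.082,0,-0.11],[-0.082,0,-0.11],[-0.082,0,-0.11],[-0.082,0,-0.11],[-0.082,0,-0.11]]' --twist '[[0,0,0],[0,0,0],[0,0,-0.2],[0,0,-0.44],[0,0,-0.44],[0,0,-0.44],[0,0,-0.44],[0,0,-0.44]]' --grip -1

```text
time: 10.4
position: [0.4407, -0.0463, 0.0686]
ee_rot: [-180.0, -0.0, 103.2]
contact_force: [-0.2, 0.4, -0.1]
grip_width: 1.004
```

drive_tool --offset '[[0,0,0.04],[0,0,0.07],[0,0,0.085],[0,0,0.094],[0,0,0.094],[0,0,0.094]]' --twist '[[0,0,0],[0,0,0],[0,0,0],[0,0,0],[0,0,0],[0,0,0]]'

```text
time: 11.0
position: [0.4418, -0.0474, -0.0237]
ee_rot: [179.9, 0.0, 103.2]
contact_force: [0.1, 0.0, 0.2]
grip_width: 0.998
```

drive_tool --offset '[[0,0,0],[0,0,0],[0,0,0],[0,0,0],[0,0,0],[0,0,0],[0,0,0],[0,0,0]]' --twist '[[0,0,0],[0,0,0],[0,0,0],[0,0,0],[0,0,0],[0,0,0],[0,0,0],[0,0,0]]' --grip 1

```text
time: 11.8
position: [0.4413, -0.0475, -0.0245]
ee_rot: [180.0, 0.0, 103.2]
contact_force: [-1.0, 0.4, 5.5]
grip_width: 0.293
```

drive_tool --offset '[[0,0,-0.02],[0,0,-0.06],[0,0,-0.1],[0,0,-0.135],[0,0,-0.145],[0,0,-0.145],[0,0,-0.145]]' --twist '[[0,0,0],[0,0,0],[0,0,0.1],[0,0,0.3],[0,0,0.44],[0,0,0.44],[0,0,0.44]]'

```text
time: 12.5
position: [0.4403, -0.0473, 0.1185]
ee_rot: [-179.9, -0.0, 90.1]
contact_force: [0.0, 0.6, -1.8]
grip_width: 0.294
```

drive_tool --offset '[[-0.03,0.024,0],[-0.06,0.047,0],[-0.09,0.071,0],[-0.12,0.094,0],[-0.15,0.118,0],[-0.18,0.142,0],[-0.21,0.165,0],[-0.225,0.178,0],[-0.237,0.186,0],[-0.237,0.186,0],[-0.237,0.186,0],[-0.237,0.186,0]]' --twist '[[0,0,0],[0,0,0],[0,0,0],[0,0,0],[0,0,0],[0,0,0],[0,0,0],[0,0,0],[0,0,0],[0,0,0],[0,0,0],[0,0,0]]'

```text
time: 13.7
position: [0.6261, -0.2837, 0.119]
ee_rot: [-179.9, -0.1, 90.0]
contact_force: [-1.1, 0.3, -1.0]
grip_width: 0.296
```

```bash
python3 - <<'E'
from m import *
s1=snap("scene","scene5");t1=snap("top","top5");st=manip.read_state();p=st["position"]
print(p,st["ee_rot"],st["grip_width"])
a=cv2.resize(s1[190:290,280:380],(400,400),interpolation=cv2.INTER_CUBIC);b=cv2.resize(t1[160:260,285:375],(360,400),interpolation=cv2.INTER_CUBIC)
cv2.imwrite("pics/c8.png",np.hstack([a,b]))
E
```

```text
[ 0.62636822 -0.28375076  0.11997957] [-1.79986523e+02 -1.30337016e-02  9.00141773e+01] 0.29760085164883904
```

View pics/c8.png

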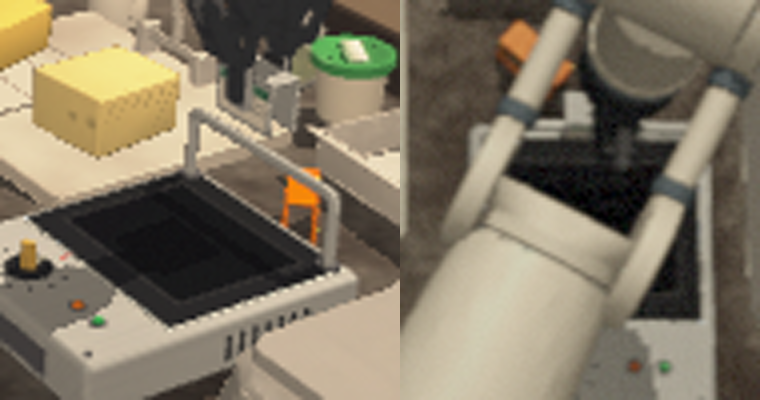

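```bash
python3 - <<'E'
from m import *
np.set_printoptions(precision=1,suppress=True)
c8=lambda P:(proj("scene",P,cs)+.5-[280,190])*4
for x in(.6134,.6394):
  for z in(.1445,.1895): print("holder corner",c8([x,-.3157,z]))
for y in(-.21,-.285,-.36): print("rail top",c8([.628,y,.123]),c8([.628,y,.113]))
E
```

```text
holder corner [268.3 138.2]
holder corner [272.7  83.9]
holder corner [294.9 130.3]
holder corner [299.7  76.4]
rail top [195.7 107. ] [195.  118.2]
rail top [255.4 143.4] [254.5 155. ]
rail top [319.7 182.7] [318.6 194.6]
```

```bash
python3 - <<'E'
from m import *
np.set_printoptions(precision=4,suppress=True)
for u in (336,340,344,348,352,356):
    col=cv2.resize(s[205:250,u:u+1].astype(np.uint8),(8,360),interpolation=cv2.INTER_CUBIC)[:,4].sum(1).astype(int)
    print(u,s[210:245,u].astype(int).sum(1).tolist())
    for y in [0]: pass
def expect(u,x,z=.118):
    ys=np.linspace(-.37,-.2,400);q=np.array([proj("scene",[x,y,z],cs) for y in ys]);return np.interp(-u,-q[::-1,0][::-1],q[::-1,1][::-1]) if 0 else q[np.argmin(abs(q[:,0]-u)),1]
for x in(.624,.628,.632,.636):print(x,[round(float(expect(u,x)),1) for u in(336,340,344,348,352,356)])
for v in range(185,198): print(v,t[v,[315,325,335,345]].astype(int).sum(1).tolist())
for x in(.624,.628,.632):print(x,[proj("top",[x,y,.118],ct)[1] for y in(-.24,-.33)])
E
```

```text
336 [273, 314, 589, 637, 639, 639, 642, 641, 637, 630, 623, 524, 378, 351, 617, 620, 629, 517, 464, 463, 467, 308, 307, 294, 287, 285, 301, 383, 132, 127, 127, 129, 143, 125, 77]
340 [262, 169, 167, 160, 492, 627, 639, 641, 638, 628, 623, 622, 606, 526, 437, 364, 363, 452, 452, 447, 337, 320, 350, 324, 293, 246, 244, 273, 270, 344, 344, 133, 130, 126, 130]
344 [167, 164, 168, 169, 163, 163, 262, 628, 629, 627, 626, 623, 618, 607, 632, 464, 512, 375, 350, 324, 336, 317, 322, 327, 302, 268, 249, 246, 276, 285, 255, 256, 418, 235, 130]
348 [281, 178, 165, 161, 160, 259, 277, 278, 281, 567, 612, 608, 609, 628, 448, 446, 445, 410, 594, 433, 364, 323, 323, 312, 293, 286, 273, 277, 275, 278, 288, 286, 260, 265, 208]
352 [361, 359, 225, 167, 278, 327, 330, 190, 184, 180, 183, 453, 586, 430, 440, 421, 325, 330, 341, 335, 476, 502, 375, 345, 400, 395, 393, 393, 396, 393, 391, 265, 285, 285, 289]
356 [361, 310, 298, 287, 281, 316, 338, 194, 194, 185, 181, 320, 218, 176, 178, 177, 176, 307, 321, 320, 306, 324, 475, 572, 425, 361, 374, 398, 396, 395, 404, 302, 245, 252, 179]
0.624 [223.2, 225.7, 228.2, 230.6, 233.1, 235.6]
0.628 [222.4, 224.8, 227.3, 229.7, 232.2, 234.7]
0.632 [221.5, 223.9, 226.4, 228.8, 231.2, 233.7]
0.636 [220.6, 223.0, 225.4, 227.9, 230.3, 232.8]
185 [120, 129, 213, 259]
186 [143, 126, 183, 244]
187 [158, 118, 196, 219]
188 [170, 119, 198, 207]
189 [298, 224, 230, 248]
190 [541, 543, 434, 428]
191 [493, 513, 487, 523]
192 [401, 396, 391, 417]
193 [463, 519, 422, 432]
194 [296, 346, 336, 341]
195 [126, 165, 180, 177]
196 [105, 103, 108, 109]
197 [138, 110, 111, 110]
0.624 [np.float64(192.29106803310455), np.float64(192.5711589635673)]
0.628 [np.float64(191.1274816368447), np.float64(191.40718906129138)]
0.632 [np.float64(189.9653500587109), np.float64(190.24467471695237)]
```

drive_tool --offset '[[0,0.0035,0.0],[0,0.0035,0.02],[0,0.0035,0.03],[0,0.0035,0.035],[0,0.0035,0.035]]' --twist '[[0,0,0],[0,0,0],[0,0,0],[0,0,0],[0,0,0]]'

```text
time: 14.3
position: [0.6297, -0.2842, 0.0837]
ee_rot: [-179.9, -0.1, 90.0]
contact_force: [-0.3, 0.5, -0.7]
grip_width: 0.295
```

drive_tool --offset '[[0,0,0.01],[0,0,0.018],[0,0,0.023],[0,0,0.026],[0,0,0.026]]' --twist '[[0,0,0],[0,0,0],[0,0,0],[0,0,0],[0,0,0]]'

```text
time: 14.8
position: [0.6299, -0.2844, 0.0582]
ee_rot: [-179.9, -0.0, 90.0]
contact_force: [-0.9, -0.2, -1.1]
grip_width: 0.294
```

drive_tool --offset '[[0,0,0.001],[0,0,0.002],[0,0,0.003],[0,0,0.003]]' --twist '[[0,0,0],[0,0,0],[0,0,0],[0,0,0]]'

```text
time: 15.2
position: [0.6304, -0.2847, 0.0566]
ee_rot: [180.0, 0.0, 90.0]
contact_force: [-0.5, -0.1, 0.2]
grip_width: 0.297
```

drive_tool --offset '[[0,0,0.001],[0,0,0.002],[0,0,0.002],[0,0,0.002]]' --twist '[[0,0,0],[0,0,0],[0,0,0],[0,0,0]]'

```text
time: 15.6
position: [0.6305, -0.2847, 0.0565]
ee_rot: [179.9, 0.1, 90.0]
contact_force: [-2.6, 1.5, 7.3]
grip_width: 0.292
```

The holder rests on the rail at exactly the expected height (7 N). Releasing.

drive_tool --offset '[[0,0,-0.002],[0,0,-0.002],[0,0,-0.002],[0,0,-0.002],[0,0,-0.002],[0,0,-0.002]]' --twist '[[0,0,0],[0,0,0],[0,0,0],[0,0,0],[0,0,0],[0,0,0]]' --grip -1

```text
time: 16.2
position: [0.6301, -0.2846, 0.0557]
ee_rot: [-180.0, -0.0, 90.0]
contact_force: [1.4, -0.3, -0.0]
grip_width: 1.003
```

drive_tool --offset '[[0,0,-0.02],[0,0,-0.05],[0,0,-0.09],[0,0,-0.12],[0,0,-0.12],[0,0,-0.12]]' --twist '[[0,0,0],[0,0,0],[0,0,0],[0,0,0],[0,0,0],[0,0,0]]'

```text
time: 16.8
position: [0.6307, -0.2848, 0.1771]
ee_rot: [179.9, 0.1, 90.0]
contact_force: [-0.0, -0.5, -0.2]
grip_width: 1.001
```

```bash
python3 - <<'E'
from h import *
st=manip.read_state();p=st["position"];print(p,st["qpos"])
s1=snap("scene","scene6")
ang=np.radians(19.4);c=np.array([.444,.260]);print("dial yaw target tool y -70.6; delta",c-p[:2])
# holder check: white end face corners predicted
for x in(.617,.643):
  for z in(.081,.126): print(proj("scene",[x,-.316,z]))
g=s1[205:240,325:350].astype(int)
m=((g[...,1]-g[...,2]>15)).astype(np.uint8);v,u=np.where(m);print("green",len(u),u.mean()+325 if len(u) else 0,v.mean()+205 if len(v) else 0)
E
```

```text
[ 0.63065541 -0.28478768  0.17709455] [-2.71183394e+01  1.96786637e+01  5.56153184e+01 -1.33606623e-03
  1.04575090e+02 -2.70773274e+01]
dial yaw target tool y -70.6; delta [-0.18665541  0.54478768]
[346.03327681 242.37233668]
[347.11479949 229.29360801]
[352.56866784 240.27685603]
[353.72334584 227.28434861]
green 22 340.3636363636364 228.36363636363637
```

drive_tool --offset '[[0.545,-0.187,0],[0.545,-0.187,0],[0.545,-0.187,0],[0.545,-0.187,0],[0.545,-0.187,0],[0.545,-0.187,0],[0.545,-0.187,0],[0.545,-0.187,0],[0.545,-0.187,0],[0.545,-0.187,0],[0.545,-0.187,0],[0.545,-0.187,0],[0.545,-0.187,0],[0.545,-0.187,0],[0.545,-0.187,0],[0.545,-0.187,0]]' --twist '[[0,0,1],[0,0,1],[0,0,1],[0,0,1],[0,0,1],[0,0,1],[0,0,1],[0,0,1],[0,0,1],[0,0,1],[0,0,1],[0,0,1],[0,0,1],[0,0,1],[0,0,1],[0,0,1]]' --grip -0.2

```text
time: 18.45
position: [0.444, 0.2593, 0.1755]
ee_rot: [-180.0, 0.0, 59.8]
contact_force: [0.4, 0.4, 0.2]
grip_width: 0.603
```

drive_tool --offset '[[0,0,0],[0,0,0],[0,0,0],[0,0,0]]' --twist '[[0,0,1],[0,0,1],[0,0,1],[0,0,1]]'

```text
time: 18.85
position: [0.4442, 0.2594, 0.1759]
ee_rot: [180.0, 0.0, 29.5]
contact_force: [0.7, -0.1, -0.0]
grip_width: 0.595
```

drive_tool --offset '[[0,0,0.05],[0,0,0.1],[0,0,0.1],[0,0,0.1]]' --twist '[[0,0,0.35],[0,0,0.353],[0,0,0.353],[0,0,0.353]]'

```text
time: 19.25
position: [0.4435, 0.2597, 0.0762]
ee_rot: [180.0, 0.1, 19.4]
contact_force: [0.0, 0.5, 1.6]
grip_width: 0.594
```

```bash
python3 - <<'E'
from m import *
s1=snap("scene","scene7");t1=snap("top","top7");st=manip.read_state();p=st["position"]
print(p,st["ee_rot"],st["grip_width"])
a=cv2.resize(s1[160:230,180:250],(400,400),interpolation=cv2.INTER_CUBIC)
b=cv2.resize(s1[190:270,290:370],(400,400),interpolation=cv2.INTER_CUBIC)
cv2.imwrite("pics/c9.png",np.hstack([a,b]))
wp=cen(t1,(168,240,177,250),lambda b,g,r:(r+g+b>260)) if 1 else 0
print(wp[0],wp[2])
M=R.from_euler("xyz",st["ee_rot"],degrees=True).as_matrix();print("to dial",M.T@(np.array([.444,.260,-.013])-p))
E
```

```text
[0.44578973 0.26112593 0.08012054] [-179.96199542   -0.33523039   19.3750304 ] 0.6037296586195825
[172.23278986 245.74391822] 7.546875
to dial [-0.0026067   0.00053018  0.09310655]
```

View pics/c9.png

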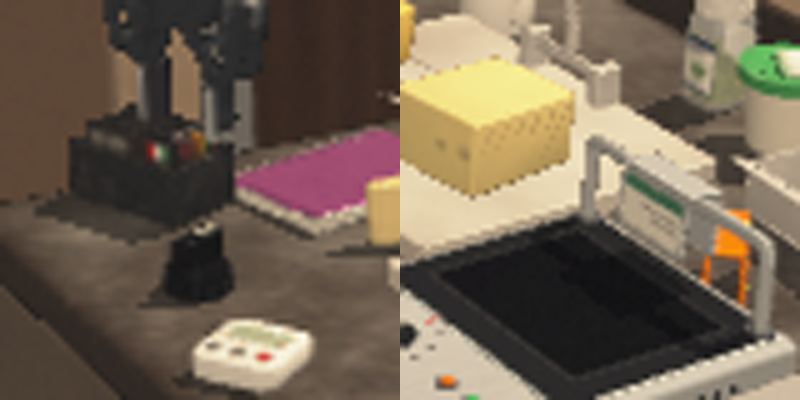

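```bash
python3 - <<'E'
from m import *
np.set_printoptions(precision=2,suppress=True)
c9=lambda P:(proj("scene",P,cs)+.5-[180,160])*5.714
st=manip.read_state();p=st["position"];M=R.from_euler("xyz",st["ee_rot"],degrees=True).as_matrix()
for s_ in(-1,1):
  for z in(.118,.128): print("finger inner",s_,z,c9(np.r_[p[:2],z]+M[:,1]*s_*.0255))
print("dial",[c9([.444,.260,z]) for z in(0,.02,.04)])
print(p)
E
```

```text
finger inner -1 0.118 [161.31 114.35]
finger inner -1 0.128 [160.62 100.2 ]
finger inner 1 0.118 [216.76 133.1 ]
finger inner 1 0.128 [216.18 118.78]
dial [array([194.4 , 287.99]), array([193.19, 260.92]), array([191.97, 233.61])]
[0.45 0.26 0.08]
```

The holder hangs astride the rail in the right half of the picture. The fingers straddle the dial's axis, so I'll lower and grip.

drive_tool --offset '[[0.001,0,0.03],[0.001,0,0.06],[0.001,0,0.08],[0.001,0,0.089],[0.001,0,0.089],[0.001,0,0.089]]' --twist '[[0,0,0],[0,0,0],[0,0,0],[0,0,0],[0,0,0],[0,0,0]]'

```text
time: 19.95
position: [0.4462, 0.2617, -0.0103]
ee_rot: [-180.0, -0.2, 19.4]
contact_force: [0.8, -0.1, 0.8]
grip_width: 0.599
```

drive_tool --offset '[[0,0,0],[0,0,0],[0,0,0],[0,0,0],[0,0,0],[0,0,0],[0,0,0]]' --twist '[[0,0,0],[0,0,0],[0,0,0],[0,0,0],[0,0,0],[0,0,0],[0,0,0]]' --grip 1

```text
time: 20.65
position: [0.4454, 0.2613, -0.0117]
ee_rot: [-180.0, -0.1, 19.4]
contact_force: [-0.3, 0.5, 6.4]
grip_width: 0.146
```

drive_tool --offset '[[0,0,-0.02],[0,0,-0.06],[0,0,-0.11],[0,0,-0.15],[0,0,-0.15],[0,0,-0.15]]' --twist '[[0,0,0],[0,0,0],[0,0,0],[0,0,0],[0,0,0],[0,0,0]]'

```text
time: 21.25
position: [0.445, 0.2611, 0.1378]
ee_rot: [-180.0, -0.1, 19.4]
contact_force: [-0.3, -0.1, -1.1]
grip_width: 0.143
```

drive_tool --offset '[[-0.016,0.044,0],[-0.031,0.088,0],[-0.047,0.132,0],[-0.063,0.176,0],[-0.08,0.22,0],[-0.096,0.264,0],[-0.112,0.308,0],[-0.13,0.352,0],[-0.146,0.396,0],[-0.162,0.44,0],[-0.174,0.47,0],[-0.182,0.487,0],[-0.182,0.487,0],[-0.182,0.487,0],[-0.182,0.487,0],[-0.182,0.487,0],[-0.182,0.487,0]]' --twist '[[0,0,0],[0,0,0],[0,0,0],[0,0,0],[0,0,0],[0,0,0],[0,0,0],[0,0,0],[0,0,0],[0,0,-0.09],[0,0,-0.09],[0,0,-0.09],[0,0,-0.09],[0,0,-0.09],[0,0,-0.09],[0,0,-0.09],[0,0,-0.09]]'

```text
time: 22.95
position: [0.4346, -0.258, 0.1371]
ee_rot: [180.0, -0.0, 22.1]
contact_force: [0.9, 0.6, -0.2]
grip_width: 0.143
```

drive_tool --offset '[[0,0,0.03],[0,0,0.05],[0,0,0.057],[0,0,0.057],[0,0,0.057],[0,0,0.057]]' --twist '[[0,0,0],[0,0,0],[0,0,0],[0,0,0],[0,0,0],[0,0,0]]'

```text
time: 23.55
position: [0.4351, -0.2593, 0.0817]
ee_rot: [179.9, -0.1, 22.1]
contact_force: [-0.7, -0.0, -0.5]
grip_width: 0.148
```

```bash
python3 - <<'E'
from m import *
np.set_printoptions(precision=2,suppress=True)
s1=snap("scene","scene8");t1=snap("top","top8");st=manip.read_state();p=st["position"]
print(np.round(p,4),st["ee_rot"],st["grip_width"],st["contact_force"])
brt=lambda b,g,r:(r-b>55)&(r>110)
y,cn,a=cen(s1,(275,240,300,262),brt);print("brass now",y,a,cn.min(0),cn.max(0))
for r in range(228,262):
    print(r,s1[r,274:302].astype(int).sum(1).tolist()) if r%2==0 else 0
print("pred tip/foot",proj("scene",[.4347,-.2585,.081],cs),proj("scene",[.4347,-.2585,.058],cs),"dial skirt",[proj("scene",[p[0],p[1],p[2]+.0117+h],cs) for h in(0,.02)])
a=cv2.resize(s1[205:270,250:320],(646,600),interpolation=cv2.INTER_CUBIC)
cv2.imwrite("pics/c10.png",a)
E
```

```text
[ 0.43 -0.26  0.08] [179.9   -0.07  22.07] 0.1411957883181804 [-0.41 -0.08 -0.78]
brass now [286.7  253.46] 25.25 [284.56 250.06] [288.81 256.81]
228 [396, 394, 396, 398, 447, 584, 305, 252, 373, 186, 124, 123, 122, 126, 129, 128, 131, 121, 132, 130, 130, 131, 138, 571, 596, 589, 586, 586]
230 [276, 278, 384, 391, 390, 392, 194, 248, 373, 176, 121, 120, 122, 242, 364, 303, 162, 126, 119, 129, 578, 599, 599, 601, 599, 597, 598, 598]
232 [182, 180, 176, 181, 188, 375, 193, 247, 373, 177, 122, 121, 121, 304, 369, 258, 148, 126, 145, 137, 575, 599, 602, 601, 601, 602, 603, 602]
234 [279, 278, 286, 193, 181, 179, 162, 251, 373, 176, 122, 104, 96, 304, 369, 259, 157, 126, 137, 138, 563, 588, 589, 590, 593, 601, 606, 607]
236 [265, 265, 258, 256, 256, 269, 186, 272, 236, 117, 73, 67, 77, 304, 370, 257, 146, 139, 130, 137, 563, 586, 589, 588, 590, 596, 601, 600]
238 [248, 255, 252, 253, 262, 270, 279, 248, 111, 72, 68, 76, 67, 304, 370, 257, 148, 116, 125, 532, 569, 559, 578, 578, 587, 480, 445, 435]
240 [279, 283, 288, 298, 310, 304, 160, 71, 66, 73, 68, 66, 67, 127, 272, 342, 236, 113, 84,
[... 833 characters left out ...]
144, 123, 125, 125]
254 [571, 566, 569, 476, 463, 567, 578, 578, 384, 178, 129, 295, 305, 324, 326, 422, 431, 443, 559, 573, 578, 470, 490, 568, 449, 254, 126, 130]
256 [572, 366, 281, 270, 326, 333, 280, 128, 88, 86, 89, 282, 291, 321, 322, 172, 124, 120, 124, 332, 553, 570, 570, 473, 461, 560, 523, 558]
258 [352, 339, 332, 330, 327, 327, 328, 224, 110, 86, 86, 89, 89, 122, 123, 122, 125, 118, 337, 549, 566, 565, 569, 569, 570, 572, 572, 570]
260 [350, 356, 353, 291, 325, 326, 327, 328, 328, 324, 327, 328, 273, 540, 563, 563, 563, 569, 571, 572, 572, 570, 567, 572, 570, 567, 566, 565]
pred tip/foot [285.9  249.62] [285.74 256.34] dial skirt [array([286.19, 246.17]), array([286.34, 240.21])]
```

View pics/c10.png

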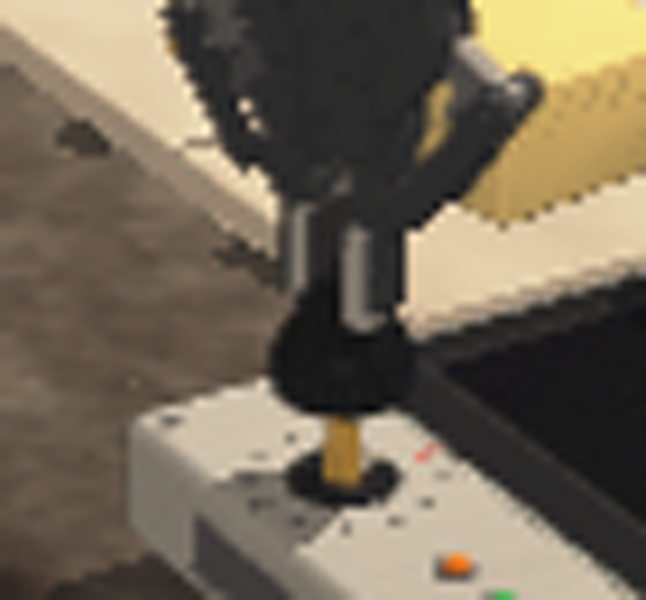

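The dial hangs square over the shaft (dial axis at u≈287.0, shaft 286.7, about 1 mm to the right). I'll correct that and lower until it touches.

drive_tool --offset '[[-0.0005,-0.001,0.003],[-0.0005,-0.001,0.006],[-0.0005,-0.001,0.009],[-0.0005,-0.001,0.011],[-0.0005,-0.001,0.013],[-0.0005,-0.001,0.015],[-0.0005,-0.001,0.016],[-0.0005,-0.001,0.016]]' --twist '[[0,0,0],[0,0,0],[0,0,0],[0,0,0],[0,0,0],[0,0,0],[0,0,0],[0,0,0]]'

```text
time: 24.45
position: [0.4347, -0.2586, 0.0646]
ee_rot: [179.9, -0.1, 22.1]
contact_force: [3.8, -1.2, 1.2]
grip_width: 0.147
```

drive_tool --offset '[[0.0006,0.0003,0],[0.0006,0.0003,0.001],[0.0006,0.0003,0.002],[0.0006,0.0003,0.003],[0.0006,0.0003,0.003],[0.0006,0.0003,0.003]]' --twist '[[0,0,0],[0,0,0],[0,0,0],[0,0,0],[0,0,0],[0,0,0]]'

```text
time: 25.05
position: [0.4347, -0.2585, 0.0613]
ee_rot: [179.9, -0.0, 22.1]
contact_force: [3.9, -2.7, 2.0]
grip_width: 0.144
```

drive_tool --offset '[[0.0006,0.0007,0],[0.0006,0.0007,0.001],[0.0006,0.0007,0.003],[0.0006,0.0007,0.005],[0.0006,0.0007,0.006],[0.0006,0.0007,0.006]]' --twist '[[0,0,0],[0,0,0],[0,0,0],[0,0,0],[0,0,0],[0,0,0]]'

```text
time: 25.65
position: [0.4349, -0.2586, 0.0546]
ee_rot: [-180.0, 0.0, 22.1]
contact_force: [3.6, -2.6, 0.2]
grip_width: 0.144
```

drive_tool --offset '[[0.0005,0.0005,0.001],[0.0005,0.0005,0.001],[0.0005,0.0005,0.001],[0.0005,0.0005,0.001],[0.0005,0.0005,0.001]]' --twist '[[0,0,0],[0,0,0],[0,0,0],[0,0,0],[0,0,0]]'

```text
time: 26.15
position: [0.4352, -0.2587, 0.0535]
ee_rot: [-179.9, 0.1, 22.1]
contact_force: [0.9, -0.9, -1.3]
grip_width: 0.145
```

drive_tool --offset '[[0,0,0.001],[0,0,0.002],[0,0,0.003],[0,0,0.004],[0,0,0.005],[0,0,0.006],[0,0,0.006],[0,0,0.006]]' --twist '[[0,0,0],[0,0,0],[0,0,0],[0,0,0],[0,0,0],[0,0,0],[0,0,0],[0,0,0]]'

```text
time: 26.95
position: [0.4356, -0.2588, 0.049]
ee_rot: [180.0, -0.0, 22.1]
contact_force: [-4.1, 2.4, 8.3]
grip_width: 0.146
```

drive_tool --offset '[[-0.0004,-0.0005,0.001],[-0.0004,-0.0005,0.002],[-0.0004,-0.0005,0.003],[-0.0004,-0.0005,0.003],[-0.0004,-0.0005,0.003],[-0.0004,-0.0005,0.003]]' --twist '[[0,0,0],[0,0,0],[0,0,0],[0,0,0],[0,0,0],[0,0,0]]'

```text
time: 27.55
position: [0.4357, -0.2589, 0.048]
ee_rot: [179.9, -0.1, 22.1]
contact_force: [-5.2, 3.3, 14.8]
grip_width: 0.144
```

drive_tool --offset '[[0,0,0],[0,0,0],[0,0,0]]' --twist '[[0,0,0],[0,0,0],[0,0,0]]'

```text
time: 27.85
position: [0.4357, -0.2589, 0.048]
ee_rot: [179.9, -0.1, 22.1]
contact_force: [-5.9, 2.9, 15.7]
grip_width: 0.144
```

```bash
python3 - <<'E'
from m import *
s1=snap("scene","scene9");s7=cv2.imread("pics/scene7.png")
g=s1[238:270,272:304].astype(int);print("brass px",int(((g[...,2]-g[...,0]>55)&(g[...,2]>110)).sum()))
d=np.abs(s1.astype(int)-s7).sum(2);print("holder region change",d[222:236,336:352].mean(),"timer",d[214:232,212:238].mean(),"cheese/box",d[180:200,190:220].mean())
for v in(252,254,256,258,260,262):print(v,s1[v,276:298].astype(int).sum(1).tolist())
c=lambda z:proj("scene",[.4347-.023*.54,-.2585-.023*.84,z],cs);print("expected near rim v at z .060/.065:",c(.060),c(.065))
st=manip.read_state();print(st["contact_force"],st["grip_width"],st["time"])
E
```

```text
brass px 11
holder region change 17.299107142857142 timer 13.747863247863247 cheese/box 11.055
252 [571, 575, 573, 274, 91, 68, 71, 71, 69, 67, 70, 67, 66, 61, 82, 88, 84, 86, 316, 512, 485, 275]
254 [570, 476, 463, 187, 68, 70, 72, 73, 70, 86, 97, 99, 85, 78, 80, 82, 81, 74, 198, 436, 488, 565]
256 [323, 272, 323, 144, 67, 74, 78, 69, 78, 71, 75, 74, 70, 72, 79, 76, 78, 74, 208, 548, 570, 471]
258 [330, 327, 327, 324, 215, 98, 83, 73, 83, 70, 81, 68, 91, 71, 85, 77, 83, 312, 545, 565, 569, 569]
260 [353, 291, 324, 328, 327, 326, 327, 326, 326, 270, 262, 260, 258, 318, 544, 568, 570, 570, 570, 569, 567, 570]
262 [346, 352, 356, 345, 332, 326, 324, 546, 567, 568, 569, 376, 551, 568, 567, 564, 563, 560, 559, 562, 560, 560]
expected near rim v at z .060/.065: [285.81797469 259.73177373] [285.85400129 258.26144468]
[-5.54464216  3.81444782 14.69574866] 0.1455555331293175 27.9
```

```bash
python3 -c "
from workcell import manip
print(manip.hand_in())"
```

```text
the job is handed in; nothing more can be done
None
```

The card holder hangs astride the rail, released, and the dial is home on the shaft and held pressed against the stop. I handed the job in at 27.9 s of 72 s; it gives no verdict, so the result rests on my own checks.

**First grasp missed:** the jaws shut on nothing because the arm's reported height is about 38 mm below the real one. I saw this in the scene picture and the finger shadow. I confirmed it by touching the worktop (17 N at reported z -0.038) and corrected every later height by it.

**Holder:** it touched the rail at reported z 0.0565, exactly where expected, with 7 N before release. A later picture shows it hanging there, and it looked about the same just before hand-in.

**Dial:** I turned it to about 22° and it slid down to the home height with almost no vertical force.
- **Pressed depth:** pressing took it a further 5.3 mm, to 15 N upward, more than the 9.6 N the spring needs fully in.
- **Underside height:** in the last picture the skirt's near rim matches an underside 60 mm above the worktop, which is home plus fully pressed.
- **Grip:** the fingers were still closed on the bar, at an opening of 0.145.

**Disagreements:**
- About 6 N of sideways force on the dial remained at the end.
- The two cameras differed by 2–3 mm on the shaft position.
- The flat's direction came from two estimates, 20° and 25°, within the fit's tolerance.

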